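# Bring the red cup round to the arrow and hold the carousel

### The arm

A 7-joint arm with a two-finger parallel gripper is mounted at the origin on the work surface. World frame = base frame: x ahead of the robot, y to its left, z up, the work surface at z = 0. Lengths are in m, angles in rad, forces in N, time in s.
With the tool pointing down it reaches from about 0.4 to 0.85 m from the base axis. Payload 4.5 kg.
Tool frame: the origin (TCP) lies at the very end of the fingers, on their centre line; the grasp point (between the pads) lies 19 mm behind it (manip.hold_point_z is the distance from the TCP to the grasp point, in m); z points along the fingers, y is the line along which they close (so a half turn about z gives the same grasp; the last joint's range is limited). The gripper opens to 88 mm and grips with 3 to 60 N. Pads are 18 mm wide; open, the fingers measure 123 mm over their backs; the gripper's body (75 mm by 187 mm) begins 45 mm behind the grasp point.
Start: joints at [1.161, 0.689, -0.195, 1.565, 0.157, 0.902, -0.215], TCP at [0.268, -0.564, 0.208] pointing down, gripper open.
Joint ranges: [-3.01, 3.01], [-0.46, 2.08], [-1.47, 1.51], [0.13, 2.56], [-1, 4.14], [0.04, 2.09], [-2.66, 2.66]. Speed limits (rad/s): [2.57, 2.57, 3.14, 3.14, 3.14, 3.14, 3.14].

### API

Orientations are given as a unit quaternion [w, x, y, z].
In Python, from plant import manip gives the robot as it stands. The module is installed in compiled form; this text tells all that it offers.
- The arm moves only by the tool step_arm, never from a script. Its argument "plan" is one flat list of numbers, 4 for each row, row after row: the shift along the world's x, y, z in mm, then the turn about the world's z in rad. In form: [x, y, z, spin, x, y, z, spin, ...]. A call has 1 to 12 rows; each row is the pose to reach, as a shift and turn from the pose commanded when the call began; what a row does not reach only later rows make up. A row lasts 1/10 s, in which the tool goes at most 50 mm and 8.59 degrees, less where a joint would pass 70% of its speed; a pose out of reach is approached as far as the arm can. A call with a gripper value outside its range is refused whole. "claw" is the closure in counts, from 0 (fully open) to 255 (shut), set as the call begins (left out, the last holds). The fingers move at their own pace and stop on an object; "force" is the grip in N (left out, the last holds). Time passes only in rows, so rows that repeat a pose let the fingers close. It gives the time, the measured TCP pose, the force, the opening and the grip force at its end, in the units of the state.
- manip.get_state(): the state, without advancing time (a new reading comes with each control period).
- manip.snapshot(name): name is "scene" or "top" or "wrist"; returns a dict with "image" (420x560x3 uint8, blue, green, red), "intrinsics" (3x3 intrinsics, pixels), "dist_coeffs" ([k1, k2, p1, p2, k3] as OpenCV has them; the pictures are not rectified), "rvec" (rotation vector, rad) and "tvec" (3), from world to camera coordinates, as OpenCV has them. Camera axes: x right, y down, z forward; pixel columns grow to the right and rows downward; lengths in m; the calibration is good to about 2 mm. A picture is of the moment at which its call begins. There is no depth.
- manip.sign_off(): hands the job in; it is judged then, once.
The state is a dict: "time_s": time; "qpos": joint angles; "qvel": joint speeds; "joint_efforts": joint torques, N m; "eef_pos": TCP position; "eef_rot": TCP orientation; "contact_force": force on the tool from outside, world axes, zero at the start; "moment": the same for the moment, N m; "opening": finger opening in m; "grasp_force": force on a finger pad.
Only numpy, scipy, OpenCV 4.12 (cv2) and the standard library are available. Lean on these libraries where they do the work, as an engineer would, in place of code of your own. Each camera call takes 0.05 s, during which the arm holds its last target. There are 200 camera calls.

### The job

I am across the bench and need screws from the red cup: gently turn the parts carousel by its black top handle until the red cup stands squarely at the yellow arrow tongue of the base. Keep hold of the handle so the carousel stays still while I pick - finish with the gripper still closed firmly on the handle, and leave the white housing, the tape roll and the carton where they are.

Things in the scene. Friction and masses are not known exactly. Their poses are not given: they have to be found in the camera images.
- carousel_base: Fixed black round base, 220 mm across, 16 mm high. Origin on the bench at the upright turning axis; x axis along its yellow tongue, z up. The tongue (44 mm wide, 8 mm thick, black chevron pointing inward) sticks out from under the turntable to 180 mm from the axis and points away from the robot, within about 40 degrees.
- front_mark (a point): The chevron on top of the yellow tongue: 165 mm from the turning axis, 8 mm above the bench. Axes as carousel_base.
- carousel (a joint): Turntable angle in rad, growing anticlockwise seen from above. 0: red cup exactly opposite the tongue; +3.14 or -3.14: exactly at the tongue. Turns either way, no stop within a full turn of the start, no detents or spring; stays where left (friction about 0.1 N m). Turntable: grey disc, 260 mm across, top 28 mm above the bench.
- red_cup: The red cup, fixed on the turntable: 58 mm high, 68 mm across the rim, 54 mm at the foot. Origin at the centre of its underside, 28 mm above the bench, 88 mm from the axis; x points outward from the axis, z up. Five such cups, evenly spaced, anticlockwise from above: red, blue, white, green, black; rims 86 mm above the bench.
- handle: Black bar fixed on the turntable's 26 mm thick central post: 70 mm long, 16 mm thick, 34 mm high. Origin at the centre of its underside, on the turning axis, 118 mm above the bench (top at 152 mm). x along its length, y across its thickness, z up. The bar lies on the line through the red cup, which is on its -x side. Grip across the thickness, from above.
- housing: Bystander: loose white plastic appliance housing, 130 x 90 x 50 mm, on the bench beside the carousel. Origin at the centre of its underside, z up.
- tape: Bystander: loose yellow tape roll lying flat, 90 mm outside, 72 mm inside, 24 mm high. Origin at the centre of its underside.
- carton: Bystander: loose small cardboard carton, 100 x 70 x 60 mm. Origin at the centre of its underside.

How it is judged:
At the end, for the whole second after the job is handed in: The red cup's centre is within 10 mm (about 6.5 degrees) of the line from the turning axis through the yellow tongue, on the tongue's side; the turntable is still (under 0.05 rad/s); the fingers hold the handle with more than 3 N; housing, tape and carton are within 20 mm of where they started (x of red_cup in the frame of carousel_base above 0.05 m and y of red_cup in the frame of carousel_base between -0.01 and 0.01 m and velocity of joint carousel between -0.05 and 0.05 rad/s and contact force between the fingers and handle above 3 N and distance of each of housing, tape, carton from where it was at the start of the episode below 0.02 m); the arm keeps its last pose, push and grip.
It fails at once if the carousel is spun faster than 5 rad/s (velocity of joint carousel above 5 rad/s or velocity of joint carousel below -5 rad/s).
It fails at once if a bystander is pushed more than 30 mm (distance of any of housing, tape, carton from where it was at the start of the episode above 0.03 m).
It also fails if it takes over 48 s, if anything falls off the work surface, if the arm or the gripper's body presses on something with over 40 N, if the wrist force passes 120 N, or if a joint passes its speed limit or range.

## Working session

There is one attempt and no reset: what is moved stays moved. The work goes in short steps, Python scripts to look and compute and a tool call to move; the robot and the scene stay as the last step left them, time stands still between calls to the robot, and variables do not carry over. Pictures are saved under pics/ and viewed, at most 10 in all, crops included, and the job is handed in when it is done.

Besides the shell and the picture viewer there is one more tool, called after "Request:" as name(argument=value, ...) on one line, values as JSON. step_arm: Moves the arm, as the interface text tells. Its arguments: {"type":"object","properties":{"plan":{"type":"array"},"claw":{"type":"number"},"force":{"type":"number"}},"required":["plan"]}

```bash
mkdir -p pics
cat > h.py <<'E'
import numpy as np, cv2
from plant import manip
def snap(n,f):
    s=manip.snapshot(n); cv2.imwrite('pics/'+f,s['image']); np.savez('pics/'+f[:-4]+'.npz',**s); return s
def ray(s,px,z):
    K=np.array(s['intrinsics'],float);d=np.array(s['dist_coeffs'],float)
    u=cv2.undistortPoints(np.array(px,float).reshape(-1,1,2),K,d).reshape(-1,2)
    R=cv2.Rodrigues(np.array(s['rvec'],float))[0];t=np.array(s['tvec'],float).reshape(3)
    c=-R.T@t; r=np.c_[u,np.ones(len(u))]@R
    return c+r*((z-c[2])/r[:,2])[:,None]
def proj(s,P):
    return cv2.projectPoints(np.array(P,float).reshape(-1,3),np.array(s['rvec'],float),np.array(s['tvec'],float),np.array(s['intrinsics'],float),np.array(s['dist_coeffs'],float))[0].reshape(-1,2)
E
python3 - <<'E'
from h import *
snap('top','t0.png');snap('scene','s0.png')
st=manip.get_state();print(st['eef_pos'],st['eef_rot'],st['opening'],st['time_s'],manip.hold_point_z)
E
```

```text
[ 0.2680677  -0.56391869  0.2073976 ] [-7.85162125e-04  9.75466963e-01  2.20144344e-01 -2.37101584e-04] 0.08834243490496432 0.1 0.0187
```

View pics/t0.png

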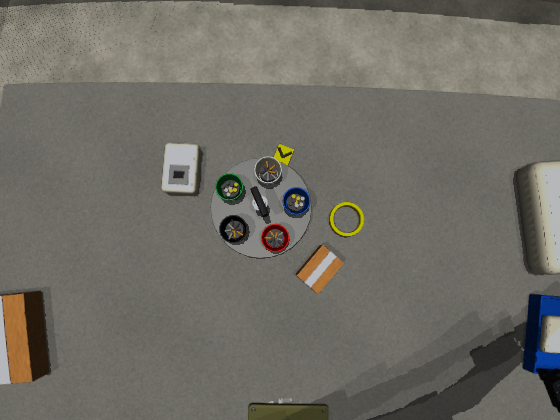

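View pics/s0.png

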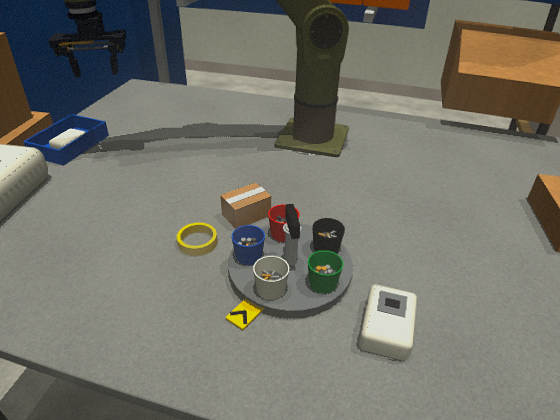

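The top view shows the disc at about (261,207), the red cup at (275,238), the tongue at (284,155) and the handle from (254,190) to (268,218). The scene view agrees. The turn should be about +130°, so I'll measure it now.

```bash
cat >> h.py <<'E'
def cen(m):
    n,l,st,c=cv2.connectedComponentsWithStats(m.astype(np.uint8)); i=1+np.argmax(st[1:,4]); return l==i
def meas(s):
    b,g,r=[s['image'][...,i].astype(int) for i in range(3)]
    roi=np.zeros(b.shape,bool); roi[130:270,200:320]=1
    red=cen(roi&(r>90)&(g<60)&(b<60)); blue=cen(roi&(b>80)&(r<60)&(g<90)); grn=cen(roi&(g>70)&(r<60)&(b<80))
    yel=roi&(r>150)&(g>130)&(b<80); yel[175:]=0
    o={}
    for k,m in dict(red=red,blue=blue,green=grn).items():
        p=np.argwhere(m)[:,::-1].astype(np.float32); o[k]=(ray(s,[cv2.minEnclosingCircle(p)[0]],.083)[0][:2],m.sum())
    p=np.argwhere(cen(yel))[:,::-1].astype(np.float32); box=cv2.minAreaRect(p)
    o['tongue']=(ray(s,[box[0]],.008)[0][:2],box,ray(s,cv2.boxPoints(box),.008)[:,:2])
    return o
E
python3 - <<'E'
from h import *
s=dict(np.load('pics/t0.npz')); o=meas(s)
for k,v in o.items(): print(k,v)
# axis: intersection from three cups on circle r=.088
from scipy.optimize import least_squares
P=[o[k][0] for k in('red','blue','green')]; off=[0,72,216]
f=lambda v:np.concatenate([P[i]-v[:2]-.088*np.array([np.cos(v[2]+np.radians(off[i])),np.sin(v[2]+np.radians(off[i]))]) for i in range(3)])
r=least_squares(f,[.55,0,-2.7]);print(r.x,np.degrees(r.x[2]),r.fun)
d=o['tongue'][0]-r.x[:2];print('tongue ang',np.degrees(np.arctan2(d[1],d[0])),np.hypot(*d))
h=r.x[2]+np.pi
ends=[[r.x[0]+q*np.cos(h),r.x[1]+q*np.sin(h),.152] for q in(-.035,0,.035)]
px=proj(s,ends);print(px)
im=cv2.resize(s['image'][130:270,190:340],None,fx=4,fy=4,interpolation=cv2.INTER_CUBIC)
for p in px: cv2.circle(im,tuple(int(v) for v in (p-[190,130]+.5)*4),4,(255,0,255),-1)
cv2.imwrite('pics/t0c.png',im)
E
```

```text
red (array([0.52586855, 0.0455742 ]), np.int64(105))
blue (array([ 0.61358559, -0.00336393]), np.int64(89))
green (array([0.64674001, 0.15994526]), np.int64(69))
tongue (array([0.74502601, 0.03104244]), ((281.94830322265625, 156.3793182373047), (15.784104347229004, 11.14172077178955), 21.801406860351562), array([[0.73821472, 0.05595454],
       [0.76686565, 0.0456181 ],
       [0.75187241, 0.00606843],
       [0.72332061, 0.01654328]]))
[ 0.60420095  0.08323351 -2.70612984] -155.0498183698274 [ 0.00145499 -0.00053826 -0.00126391  0.00075592 -0.00019109 -0.00021766]
tongue ang -20.3351690979843 0.15018523741155584
[[265.05818945 215.50362563]
 [258.88599254 201.29373511]
 [252.76963572 187.20066795]]
```

View pics/t0c.png

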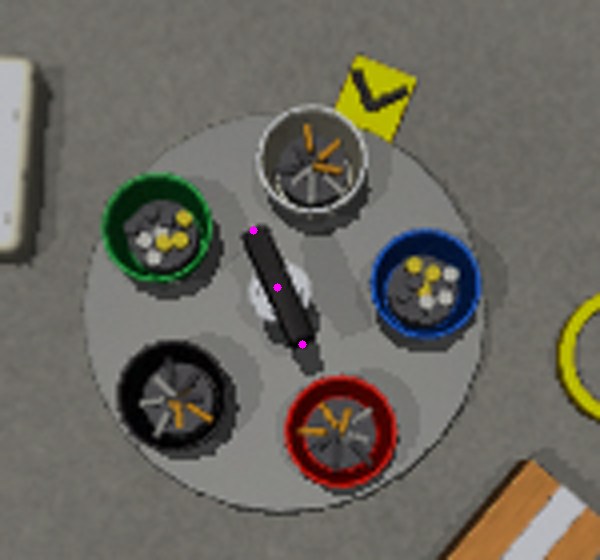

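Request:
step_arm(plan=[10, 20, 0, 0, 30, 60, 0, 0, 50, 100, 0, 0, 70, 140, 0, 0, 90, 180, 0, 0, 110, 220, 0, 0, 130, 260, 0, 0, 150, 300, 0, 0, 170, 340, 0, 0, 190, 380, 0, 0, 205, 410, 0, 0, 215, 430, 0, 0], claw=0, force=25)

```text
time_s: 1.3
eef_pos: [0.4844, -0.1311, 0.208]
eef_rot: [-0.001, 0.975, 0.222, 0.0]
contact_force: [-0.1, 0.4, -1.0]
opening: 0.0884
grasp_force: 0.0
```

Run:
```python
from h import *
s=dict(np.load('pics/t0.npz'))
c=np.array([[357,55],[416,77],[392,140],[386,66]])/4-.5+[190,130]
w=ray(s,c,.008)[:,:2];A=np.array([.6042,.0832]);d=w-A
print(w,np.degrees(np.arctan2(d[:,1],d[:,0])),np.hypot(*d.T))
e=w[1]-w[2];print('edge ang',np.degrees(np.arctan2(e[1],e[0])));e=w[0]-w[1];print(np.degrees(np.arctan2(e[1],e[0]))-90,np.hypot(*e))
st=manip.get_state();print(st['eef_pos'],st['eef_rot'],st['qpos'],st['time_s'])
```

```text
[[7.80881016e-01 4.04335039e-02]
 [7.66842640e-01 5.78022585e-04]
 [7.23295443e-01 1.57618035e-02]
 [7.73840277e-01 2.08285763e-02]] [-13.60700314 -26.93043414 -29.52085489 -20.18689637] [0.18178326 0.18242538 0.13686356 0.18074296]
edge ang -19.222341818267157
-19.403895171902207 0.042255595995342995
[ 0.48443723 -0.1311217   0.20799766] [-5.74745095e-04  9.75046320e-01  2.22000628e-01  2.55204576e-04] [ 0.27023103  0.52988421 -0.15015938  1.93206433  0.11738694  0.68788333
 -1.07350455] 1.3
```

Request:
step_arm(plan=[15, 27, 0, 0, 35, 63, 0, 0, 58, 103, 0, 0, 81, 144, 0, 0, 100, 179, 0, 0, 113, 202, 0, 0, 120, 214, 0, 0, 120, 214, 0, 0, 120, 214, 0, 0])

```text
time_s: 2.2
eef_pos: [0.6026, 0.0775, 0.2078]
eef_rot: [0.001, 0.976, 0.219, -0.001]
contact_force: [-0.3, -1.1, -0.2]
opening: 0.0878
grasp_force: 0.0
```

Run:
```python
from h import *
s=snap('wrist','w1.png');st=manip.get_state();print(st['eef_pos'],st['eef_rot'],st['qpos'])
p=proj(s,[[.604,.0832,.152],[.604+.035*np.cos(.435),.0832+.035*np.sin(.435),.152],[.604-.035*np.cos(.435),.0832-.035*np.sin(.435),.152]]);print(p)
im=s['image'].copy()
for q in p: cv2.circle(im,tuple(int(v) for v in q),3,(255,0,255),-1)
cv2.imwrite('pics/w1m.png',im)
```

```text
[0.60260852 0.07689223 0.2079296 ] [ 8.44144055e-04  9.75773966e-01  2.18777923e-01 -8.21242887e-04] [-0.13938271  0.66295324 -0.11334461  1.62209175  0.09390992  0.86351037
 -1.41977657]
[[277.52506386 213.29333131]
 [277.62635483 169.35607814]
 [277.44001913 253.49680179]]
```

View pics/w1m.png

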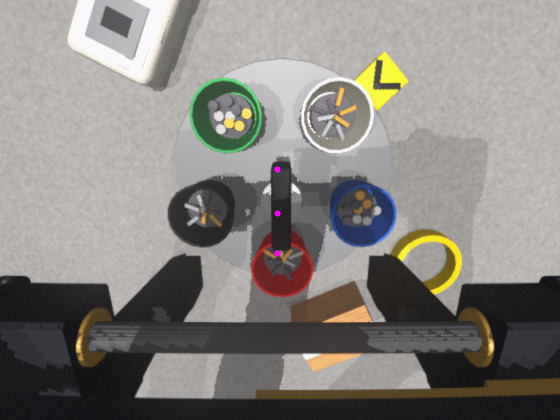

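Wrist view: the bar spans (281,162) to (281,250), slightly right of and beyond my estimate. The rims are green (226,115), white (337,115), blue (363,213) and black (202,213). The tongue's outer corners are at (387,52) and (408,79). I'll refit from these.

Run:
```python
from h import *
from scipy.optimize import least_squares
s=dict(np.load('pics/w1.npz'))
P=ray(s,[[226,115],[337,115],[363,213],[202,213]],.086)[:,:2];off=np.radians([216,144,72,288])
f=lambda v:np.concatenate([P[i]-v[:2]-.088*np.array([np.cos(v[2]+off[i]),np.sin(v[2]+off[i])]) for i in range(4)])
r=least_squares(f,[.6,.08,-2.7]);A=r.x[:2];print(A,np.degrees(r.x[2]),r.fun)
w=ray(s,[[387,52],[408,79],[381,108]],.008)[:,:2];m=w[:2].mean(0)-A
print(np.degrees(np.arctan2(m[1],m[0])),np.hypot(*m))
for a,b,o in((0,1,-90),(1,2,0)):
    e=w[a]-w[b];print(np.degrees(np.arctan2(e[1],e[0]))+o)
w=ray(s,[[281,162],[281,250]],.152);print(w,w.mean(0))
st=manip.get_state();print(st['eef_pos'])
```

```text
[0.60916118 0.08208021] -154.4176740957376 [-1.18176880e-03 -7.81991842e-04 -1.81410617e-03 -8.20375914e-05
  5.40313599e-04  1.92409916e-03  2.45556136e-03 -1.06006973e-03]
-21.09162233283568 0.17792956866935383
-20.718833085241442
-16.089697280003694
[[0.641871   0.09801917 0.152     ]
 [0.57639068 0.06714457 0.152     ]] [0.60913084 0.08258187 0.152     ]
[0.60260852 0.07689223 0.2079296 ]
```

Request:
step_arm(plan=[4, 4, -10, 0, 4, 4, -30, 0, 4, 4, -50, 0, 4, 4, -70, 0, 4, 4, -82, 0, 4, 4, -86, 0, 4, 4, -86, 0])

```text
time_s: 2.95
eef_pos: [0.6072, 0.0831, 0.1218]
eef_rot: [0.0, 0.976, 0.22, -0.0]
contact_force: [0.6, -0.6, 0.2]
opening: 0.0878
grasp_force: 0.0
```

Request:
step_arm(plan=[0, 0, 0, 0, 0, 0, 0, 0, 0, 0, 0, 0, 0, 0, 0, 0, 0, 0, 0, 0, 0, 0, 0, 0, 0, 0, 0, 0, 0, 0, 0, 0, 0, 0, 0, 0, 0, 0, 0, 0], claw=255, force=20)

```text
time_s: 3.95
eef_pos: [0.6074, 0.0835, 0.1221]
eef_rot: [0.0, 0.975, 0.22, -0.0]
contact_force: [0.4, -0.4, 0.5]
opening: 0.0102
grasp_force: 0.0
```

The opening of 10 mm is less than the 16 mm bar, so the grasp missed. I'll look before moving again.

Run:
```python
from h import *
st=manip.get_state();print(st['eef_pos'],st['opening'],st['grasp_force'],st['contact_force'])
a=snap('wrist','w2.png')['image'];b=snap('scene','s2.png')['image']
c=snap('top','t2.png')['image'][130:270,190:340]
o=np.zeros((600,800,3),np.uint8);o[:300,:400]=cv2.resize(a,(400,300));o[:300,400:]=cv2.resize(b[150:330,180:420],(400,300));o[300:,:]=0;o[300:600,:321]=cv2.resize(c,(321,300))
o[300:,321:721]=cv2.resize(a[100:280,180:420],(400,300))
cv2.imwrite('pics/m2.png',o)
```

```text
[0.60737838 0.08352943 0.12210415] 0.010209763008590418 0.0 [ 0.36877392 -0.42939897  0.46668527]
```

View pics/m2.png

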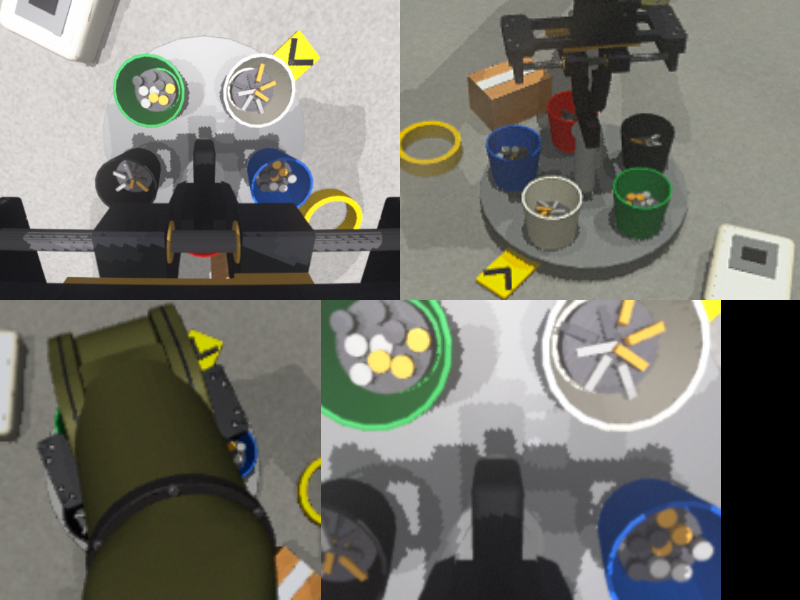

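The fingers look as if they sit on both sides of the bar, at crop (460–560, 560). The readings disagree with that, so I'll raise the force and try a small turn.

Request:
step_arm(plan=[0, 0, 0, 0, 0, 0, 0, 0, 0, 0, 0, 0, 0, 0, 0, 0.04, 0, 0, 0, 0.1, 0, 0, 0, 0.15, 0, 0, 0, 0.2, 0, 0, 0, 0.2, 0, 0, 0, 0.2], claw=255, force=30)

```text
time_s: 5.0
eef_pos: [0.6074, 0.0835, 0.1222]
eef_rot: [-0.0, 0.949, 0.316, 0.0]
contact_force: [-0.1, 0.4, -0.1]
opening: 0.0001
grasp_force: 0.0
```

Run:
```python
from h import *
st=manip.get_state();print({k:np.round(st[k],4) for k in('eef_pos','opening','grasp_force','contact_force','moment','joint_efforts','qpos')})
a=snap('wrist','w3.png')['image'];b=snap('scene','s3.png')['image']
a0=cv2.imread('pics/w2.png');b0=cv2.imread('pics/s2.png')
R=lambda i:cv2.resize(i,(400,300))
cv2.imwrite('pics/m3.png',np.vstack([np.hstack([R(a0[100:310,140:420]),R(a[100:310,140:420])]),np.hstack([R(b0[180:300,230:390]),R(b[180:300,230:390])])]))
```

```text
{'eef_pos': array([0.6074, 0.0835, 0.1222]), 'opening': np.float64(0.0001), 'grasp_force': np.float64(0.0), 'contact_force': array([-0.0676,  0.4029, -0.128 ]), 'moment': array([ 0.0109, -0.0458,  0.0254]), 'joint_efforts': array([ 7.58000e-02, -5.39237e+01, -9.18200e-01, -1.25364e+01,
       -4.00000e-04, -6.66000e-02,  2.77000e-02]), 'qpos': array([-0.1223,  0.7807, -0.1596,  1.6821,  0.176 ,  0.6927, -1.2996])}
```

View pics/m3.png

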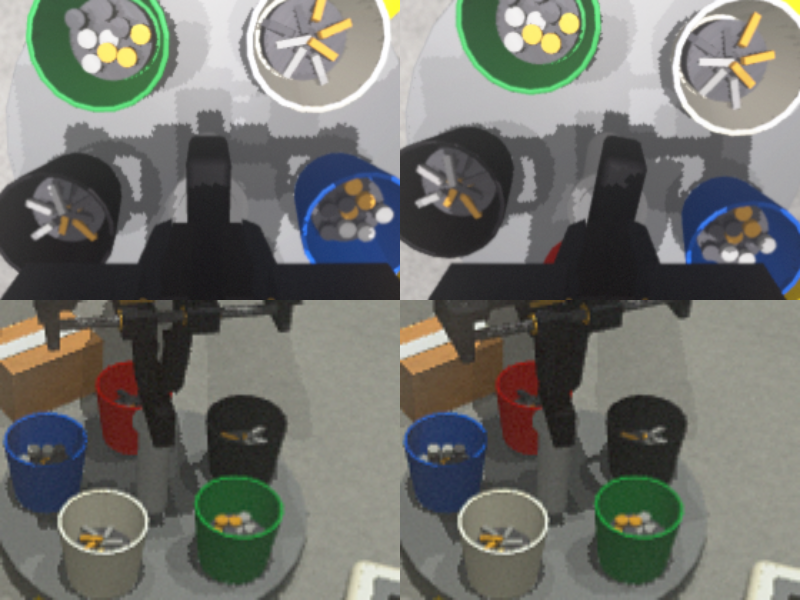

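Run:
```python
from h import *
e=manip.get_state()['eef_pos'];print(manip.get_state()['time_s'])
A=np.array([.608,.0825]);h=np.radians(25.3);u=np.array([np.cos(h),np.sin(h)])
v=np.array([-u[1],u[0]])
box=[[*(A+a*u+b*v),z] for a in(-.035,.035) for b in(-.008,.008) for z in(.118,.152)]
ims=[]
for n,(y0,y1,x0,x1) in dict(s3=(180,300,230,390),w3=(100,310,140,420)).items():
    s=dict(np.load(f'pics/{n}.npz'));k=400/(x1-x0)
    im=cv2.resize(s['image'][y0:y1,x0:x1],(400,300),interpolation=cv2.INTER_CUBIC)
    im=np.clip(im*1.0+40,0,255).astype(np.uint8)
    f=lambda p:tuple(int(t) for t in ((p-[x0,y0])*k))
    b=[f(p) for p in proj(s,box)]
    for i in range(8):
        for j in (1,2,4):
            if not i&j: cv2.line(im,b[i],b[i|j],(255,0,255),1)
    p=[f(q) for q in proj(s,[e,e+[0,0,.06]])]; cv2.circle(im,p[0],4,(0,255,255),-1); cv2.line(im,*p,(0,255,255),1);print(n,p,b)
    ims.append(im)
cv2.imwrite('pics/m4.png',cv2.resize(np.hstack(ims),(800,300)))
```

```text
5.1
s3 [(157, 116), (160, 54)] [(137, 94), (138, 60), (157, 92), (159, 58), (153, 151), (155, 116), (174, 149), (177, 114)]
w3 [(204, 209), (203, 290)] [(208, 275), (208, 323), (175, 269), (169, 316), (242, 134), (249, 159), (205, 127), (205, 150)]
```

View pics/m4.png

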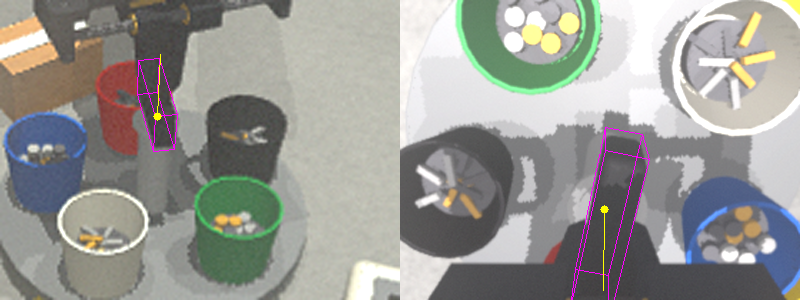

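The overlay puts the bar where expected. The visible fingertips, though, end roughly 25–30 mm higher than the reported TCP. I'll check this with the open-finger picture w1, where the inner tip edges are near (201,262) and (369,262).

Run:
```python
from h import *
s=dict(np.load('pics/w1.npz'));K=s['intrinsics'];R=cv2.Rodrigues(s['rvec'])[0];t=s['tvec'].reshape(3)
e=np.array([.6026,.0769,.2079]);print(K[0,0],s['dist_coeffs'])
c=R@e+t;print('tcp in cam',c,proj(s,e))
down=R@np.array([0,0,-1.]);print('down in cam',down)
y=np.array([np.sin(np.radians(25.3)),-np.cos(np.radians(25.3)),0])
x=np.array([np.cos(np.radians(25.3)),np.sin(np.radians(25.3)),0])
for dz in(0,.01,.02,.03,.04):
  print(dz,proj(s,[e+y*.044+x*.009+[0,0,dz],e-y*.044+x*.009+[0,0,dz],e+y*.0615+x*.009+[0,0,dz]]).round())
cv2.imwrite('pics/w1c.png',cv2.resize(np.clip(s['image'][220:400,60:500]*2.5,0,255).astype(np.uint8),None,fx=1.8,fy=1.8))
```

```text
309.04857827742865 [-0.03100597  0.          0.          0.          0.        ]
tcp in cam [-0.00036718  0.02198959  0.19256978] [[283.88595663 247.45018452]]
down in cam [-7.75176671e-04 -3.10022329e-01  9.50728960e-01]
0 [[355. 234.]
 [212. 234.]
 [384. 234.]]
0.01 [[359. 241.]
 [209. 240.]
 [389. 241.]]
0.02 [[363. 248.]
 [204. 247.]
 [395. 248.]]
0.03 [[368. 256.]
 [200. 255.]
 [401. 256.]]
0.04 [[373. 265.]
 [195. 264.]
 [408. 265.]]
```

View pics/w1c.png

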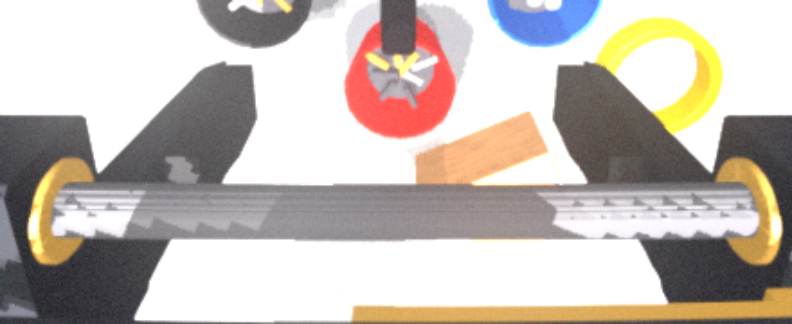

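The tip corners at px (200,257) and (371,257) match tips about 30 mm above the reported TCP, so the fingers shut just above the bar. I'll open, turn back, go 29 mm lower and close again.

Request:
step_arm(plan=[0, 0, 0, 0, 0, 0, 0, 0, 0, 0, 0, 0, 0, 0, 0, -0.04, 0, 0, 0, -0.1, 0, 0, 0, -0.15, 0, 0, 0, -0.2, 0, 0, 0, -0.2, 0, 0, 0, -0.2], claw=0)

```text
time_s: 6.0
eef_pos: [0.6074, 0.0836, 0.1221]
eef_rot: [0.0, 0.975, 0.22, -0.0]
contact_force: [-0.4, -0.0, -0.6]
opening: 0.0702
grasp_force: 0.0
```

Request:
step_arm(plan=[0, 0, -5, 0, 0, 0, -11, 0, 0, 0, -17, 0, 0, 0, -23, 0, 0, 0, -27, 0, 0, 0, -29, 0, 0, 0, -29, 0])

```text
time_s: 6.7
eef_pos: [0.6072, 0.0835, 0.0928]
eef_rot: [0.0, 0.975, 0.22, -0.0]
contact_force: [-0.6, -0.6, 0.6]
opening: 0.0882
grasp_force: 0.0
```

Request:
step_arm(plan=[0, 0, 0, 0, 0, 0, 0, 0, 0, 0, 0, 0, 0, 0, 0, 0, 0, 0, 0, 0, 0, 0, 0, 0, 0, 0, 0, 0, 0, 0, 0, 0, 0, 0, 0, 0, 0, 0, 0, 0, 0, 0, 0, 0, 0, 0, 0, 0], claw=255, force=25)

```text
time_s: 7.9
eef_pos: [0.6077, 0.083, 0.0932]
eef_rot: [0.0, 0.976, 0.22, 0.0]
contact_force: [1.3, -1.9, -0.4]
opening: 0.0161
grasp_force: 25.0
```

The grip holds at 16.1 mm and 25 N. Now I'll turn gently, in two calls.

Request:
step_arm(plan=[0, 0, 0, 0.03, 0, 0, 0, 0.1, 0, 0, 0, 0.2, 0, 0, 0, 0.3, 0, 0, 0, 0.4, 0, 0, 0, 0.5, 0, 0, 0, 0.6, 0, 0, 0, 0.7, 0, 0, 0, 0.8, 0, 0, 0, 0.9, 0, 0, 0, 0.97, 0, 0, 0, 1.0])

```text
time_s: 9.1
eef_pos: [0.6065, 0.0839, 0.0931]
eef_rot: [-0.001, 0.75, 0.662, -0.0]
contact_force: [-2.4, 0.3, 2.5]
opening: 0.0157
grasp_force: 25.0
```

Request:
step_arm(plan=[0, 0, 0, 0.05, 0, 0, 0, 0.15, 0, 0, 0, 0.27, 0, 0, 0, 0.39, 0, 0, 0, 0.51, 0, 0, 0, 0.63, 0, 0, 0, 0.75, 0, 0, 0, 0.87, 0, 0, 0, 0.97, 0, 0, 0, 1.05, 0, 0, 0, 1.1, 0, 0, 0, 1.1])

```text
time_s: 10.3
eef_pos: [0.6051, 0.0832, 0.0931]
eef_rot: [-0.002, 0.294, 0.956, -0.001]
contact_force: [-5.1, -1.3, 4.4]
opening: 0.0162
grasp_force: 25.0
```

Run:
```python
from h import *
st=manip.get_state();print({k:np.round(st[k],4) for k in('eef_pos','eef_rot','grasp_force','contact_force','moment','qpos')})
q=st['eef_rot'];print('tool x yaw',np.degrees(2*np.arctan2(q[2],q[1])))
a=snap('wrist','w5.png')['image'];b=snap('scene','s5.png')['image']
R=lambda i:cv2.resize(i,(400,300))
cv2.imwrite('pics/m5.png',np.vstack([cv2.resize(b[150:360,130:410],(800,600))]))
```

```text
{'eef_pos': array([0.6051, 0.0832, 0.0931]), 'eef_rot': array([-0.0018,  0.2936,  0.9559, -0.0012]), 'grasp_force': np.float64(25.0294), 'contact_force': array([-5.1431, -1.2649,  4.4298]), 'moment': array([-0.1427,  0.8739, -0.0367]), 'qpos': array([ 0.1466,  0.8974, -0.6658,  1.687 ,  0.7191,  0.8227,  0.1265])}
tool x yaw 145.85444875458833
```

View pics/m5.png

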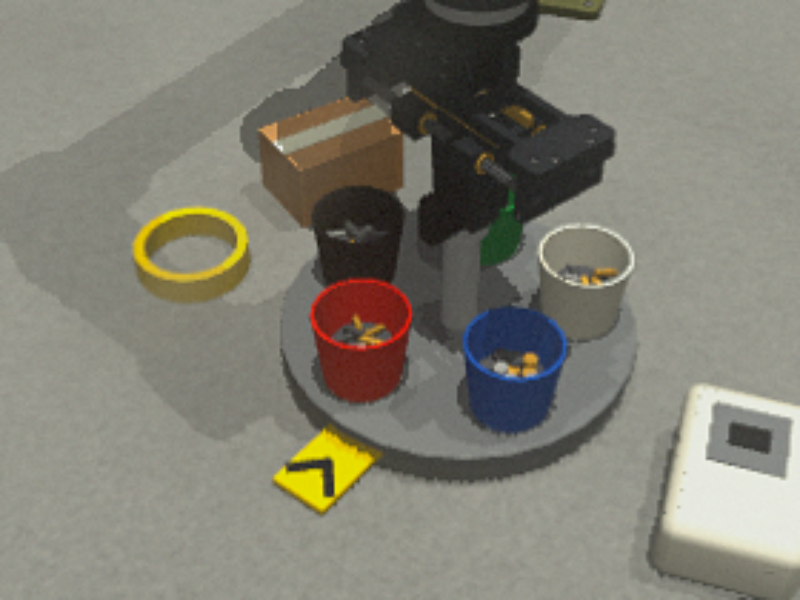

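The red cup is at crop (361,315) and still anticlockwise-short of the tongue, whose outer corners are (274,478) and (322,512). I'll compute the rest of the turn from this view.

Run:
```python
from h import *
from scipy.optimize import least_squares
s=dict(np.load('pics/s5.npz'));g=lambda L:np.array(L)/2.857-.3+[130,150]
P=ray(s,g([[361,315],[514,343],[585,259],[358,222]]),.086)[:,:2];off=np.radians([0,72,144,288])
f=lambda v:np.concatenate([P[i]-v[:2]-.088*np.array([np.cos(v[2]+off[i]),np.sin(v[2]+off[i])]) for i in range(4)])
r=least_squares(f,[.6,.08,-.6]);A=r.x[:2];print(A,np.degrees(r.x[2]),r.fun.round(4))
w=ray(s,g([[274,478],[322,512],[381,457]]),.008)[:,:2];m=w[:2].mean(0)-A
print(np.degrees(np.arctan2(m[1],m[0])),np.hypot(*m),np.hypot(*(w[0]-w[1])))
for a,b,o in((0,1,90),(1,2,0)):
    e=w[a]-w[b];print(np.degrees(np.arctan2(e[1],e[0]))+o)
```

```text
[0.60986749 0.08172014] -33.79206962061038 [-0.0025 -0.0007 -0.0028 -0.0016  0.0016 -0.0002  0.0037  0.0025]
-20.836641124747494 0.17647973032577294 0.04252224804962298
-22.7727110715646
-22.664492751035482
```

Request:
step_arm(plan=[0, 0, 0, 0.03, 0, 0, 0, 0.08, 0, 0, 0, 0.13, 0, 0, 0, 0.18, 0, 0, 0, 0.22, 0, 0, 0, 0.235, 0, 0, 0, 0.235, 0, 0, 0, 0.235, 0, 0, 0, 0.235, 0, 0, 0, 0.235])

```text
time_s: 11.4
eef_pos: [0.6049, 0.0829, 0.0931]
eef_rot: [-0.002, 0.18, 0.984, -0.001]
contact_force: [-6.1, -1.9, 4.9]
opening: 0.0159
grasp_force: 25.0
```

Run:
```python
from h import *
st=manip.get_state();q=st['eef_rot'];print('tool x yaw',np.degrees(2*np.arctan2(q[2],q[1])),st['grasp_force'],st['contact_force'],st['time_s'])
s=snap('scene','s6.png')
im=cv2.resize(s['image'][150:360,130:410],(800,600))
A=np.array([.609,.082]);a=np.radians(-20.8);u=np.array([np.cos(a),np.sin(a)]);v=np.array([-u[1],u[0]])
f=lambda p:tuple(int(t) for t in (p-[130,150]+.5)*2.857)
cv2.polylines(im,[np.array([f(p) for p in proj(s,[[*(A+.088*u+.034*(np.cos(t)*u+np.sin(t)*v)),.086] for t in np.linspace(0,6.28,40)])])],True,(255,0,255),1)
c=[f(p) for p in proj(s,[[*(A+.18*u+b*v),.008] for b in(-.022,0,.022)]+[[*(A+.12*u),.008]])]
cv2.line(im,c[0],c[2],(255,0,255),1);cv2.line(im,c[1],c[3],(255,0,255),1)
cv2.imwrite('pics/m6.png',im)
b,g,r=[im[...,i].astype(int) for i in range(3)]
```

```text
tool x yaw 159.25117017758024 25.023216095287353 [-6.08291345 -1.92419602  4.86426994] 11.4
```

View pics/m6.png

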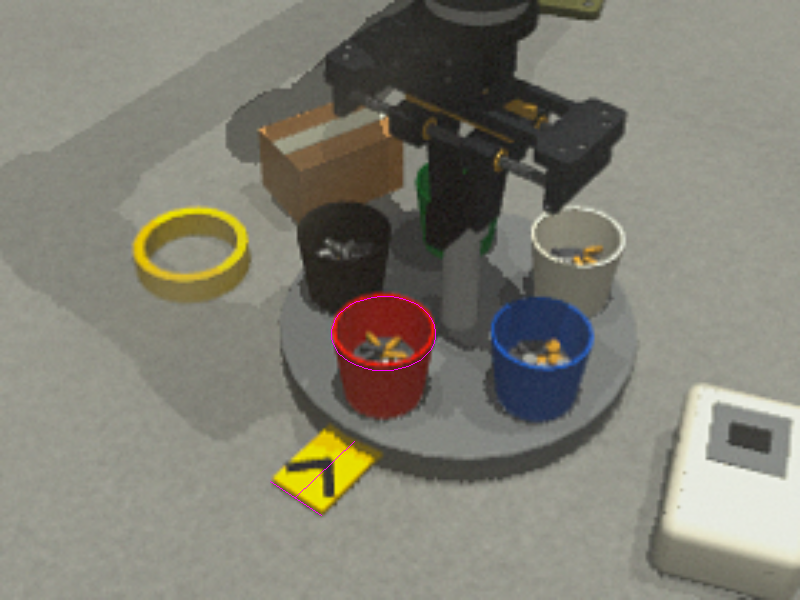

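The red rim at crop (384,333) coincides with the overlay ring on the tongue line. The grip is 25 N and the bystanders have not moved.

```bash
python3 -c "
from plant import manip
print(manip.sign_off())"
```

```text
the job is handed in; nothing more can be done
None
```

The red cup now stands at the yellow tongue, within about a degree by the camera overlay, with the gripper closed on the handle at 25 N and the housing, tape roll and carton left in place; I handed the job in just after 11.4 s, and no verdict came back.

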